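# Clamp a handle blank in the cut-off jig

## Task

Push the wooden blank that lies in the cut-off jig along the fence until its end is up against the length stop, and then push the clamp lever past its first notch on to its second stop, so that the jaw locks the blank against the fence. Do it all with the fingertips by pushing: do not pick the blank up, do not shove the length stop off its setting, and leave the spare blank, the pencil and the try square where they lie.

Things in the scene. Friction and masses are not known exactly. Their poses are not given: they have to be found in the camera images.
- jig: Plywood cut-off jig bolted to the bench; base x -146..+39, y -190..+170 mm, its top at z = 18 mm. Origin on the underside, below the middle of a blank that lies against the fence. Own y: along the fence towards the length stop (roughly away from the robot); own x: across to the fence (robot's right). Fence: pale wood bar, face at x = +9.6 mm, 30 mm above the base. Clamp on the other side
- blank: Mahogany blank to be clamped, square-edged bar 19 (x) x 212 (y) x 24 (z) mm, 85 g, loose, lying on the jig base beside the fence with its axes nearly those of the jig. Origin at the centre of its underside
- blank_far_end (a point): Centre of the blank's end that faces the length stop, at half its height (106 mm along the blank's y)
- blank_near_end (a point): Centre of the blank's other end, nearest the robot, at half its height: push here along the jig's y. The channel behind it is open
- stop_face (a point): Point on the face of the aluminium length stop (a tongue hanging from a block with a black knob on the fence) that the blank's end must meet, 30 mm above the bench. Axes as the jig's; the blank comes to it from its -y side. The stop is clamped at a different place each time, and slips above 45 N
- clamp_lever (a joint): Clamp lever angle, rad, growing clockwise seen from above. 0 = open; 0.74 = first notch (jaw just touches the blank); 1.48 = second stop, locked. A spring plunger clicks over three ridges at 0.64, 0.84 and 1.38: each takes 4 to 8 N at the handle. Left between 0.84 and 1.38 it may creep back to the notch; past the last ridge it drops to the stop and stays
- pivot (a point): Lever pivot, vertical axis, 47 mm above the bench. Round it, under the lever, lies a steel quadrant plate, top at z = 41 mm, out to 70 mm from the pivot, with two stop pins up to z = 52 mm
- lever_handle (a point): Centre of the upright wooden handle at the lever's free end: 95 mm from the pivot, round, 17 to 24 mm in diameter, z = 50 to 94 mm (this point: 70). It moves in a level arc about the pivot: at 0 the lever points along the jig's -x turned 0.35 rad to -y, at 1.48 along the jig's +y turned 0.44 rad to -x. The steel lever bar below is 16 mm wide, z = 44 to 50 mm
- jaw: Sprung cork-faced jaw of the clamp, 8 x 56 x 21 mm, on two spring rods before a wooden sled that the lever's eccentric drives. Origin at bench height below the centre of its face: jig x = -17, y = -50 mm with the lever open, so 7.5 mm clear of a blank that lies against the fence. Moves along the jig's x; locked, it presses the blank to the fence with about 8 N
- spare_blank: Spare mahogany blank 19 x 204 x 23 mm lying loose on the bench to the left of the jig; origin at the centre of its underside; leave alone
- pencil: Red flat pencil 170 mm long lying loose on the bench beside the try square, leave alone
- try_square: Try square, wooden stock and 150 mm steel blade, lying loose on the bench to the right of the jig, behind the glass plate, leave alone

How it is judged:
By the outcome, as a careful person would: the job done as asked, in the order asked, and still so for the second after the job is handed in, with the robot touching nothing.
It also fails if it takes over 48 s, if anything falls off the work surface, if the arm or the gripper's body presses on something with over 40 N, if the wrist force passes 120 N, or if a joint passes its speed limit or range.

## Robot

A 6-joint arm with a two-finger parallel gripper is mounted at the origin on a cart in front of the work surface, level with it; the furniture and walls round the work are solid. World frame = base frame: x ahead of the robot, y to its left, z up, the work surface at z = 0. Lengths are in mm, angles in rad, forces in N, time in s.
With the tool pointing down it reaches from about 400 to 925 mm from the base axis. Payload 12.5 kg.
Tool frame: the origin (TCP) lies at the very end of the fingers, on their centre line; the grasp point (between the pads) lies 19 mm behind it; z points along the fingers, y is the direction in which the jaws open and shut (so a half turn about z gives the same grasp; the last joint's range is limited). The gripper opens to 95 mm and grips with 3 to 60 N. Pads are 20 mm wide; open, the fingers measure 119 mm over their backs; the gripper's body (75 mm by 180 mm) begins 59 mm behind the grasp point.
Start: joints at [-1.263, 0.491, 1.559, -0, 1.092, -0.106], TCP at [251.331, -572.258, 214.661] pointing down, gripper open.
Joint ranges: [-3.1, 3.1], [-0.84, 2.19], [0.05, 2.79], [-1.13, 4.28], [0.06, 2.93], [-2.69, 2.69]. Speed limits (rad/s): [2.22, 2.22, 2.79, 3.14, 3.14, 3.14].

## Interface

Orientations are given as [roll, pitch, yaw] about the fixed x, y, z axes, in that order (R = Rz(yaw) Ry(pitch) Rx(roll)).
In Python, from cell import env gives the robot as it stands.
- The arm moves only by the shell command python3 -m pendant 'ROWS'. ROWS is JSON, a list that holds one entry, the list of rows, each a list of 5 numbers: the opening, from 0 (shut) to 1 (fully open), then the shift along the tool's x, y, z in m, then the turn about the tool's z in rad. A call has exactly 8 rows; each row is the pose to reach, as a shift and turn from the pose commanded when the call began, along the tool's axes at that moment; what a row does not reach only later rows make up. A row lasts 1/10 s, in which the tool goes at most 50 mm and 8.59 degrees, less where a joint would pass 70% of its speed; a pose out of reach is approached as far as the arm can. A call with a gripper value outside its range is refused whole. The fingers move at their own pace and stop on an object; the grip force is fixed at half the most. Time passes only in rows, so rows that repeat a pose let the fingers close, or fill a call up. It gives the time, the measured TCP pose, the force and the opening at its end, in the units of the state.
- env.state(): the state, without advancing time (a new reading comes with each control period).
- env.read_camera(name): name is "scene" or "top" or "wrist"; returns a dict with "image" (384x512x3 uint8, blue, green, red), "range_z" (384x512 float32, mm along the optical axis (not along the pixel's ray), 0 where there is no reading), "fx", "fy", "cx", "cy" (pixels), "rvec" (rotation vector, rad) and "tvec" (3), from world to camera coordinates, as OpenCV has them; the wrist camera has in their place "tool_from_camera" (4x4, takes a point from camera to tool coordinates, whose origin is the TCP and whose axes are the flange's). Camera axes: x right, y down, z forward; pixel columns grow to the right and rows downward; lengths in mm; the calibration is good to about 2 mm. A picture is of the moment at which its call begins: read the wrist's pose just before it.
- env.job_done(): hands the job in, once; it reports no verdict.
The state is a dict: "t": time; "joints": joint angles; "qvel": joint speeds; "tau": joint torques, N m; "eef_pos": TCP position; "tcp_rot": TCP orientation; "ft_force": force on the tool from outside, world axes, zero at the start; "moment": the same for the moment, N m; "opening": opening from 0.0 (shut) to 1.0 (fully open).
Only numpy, scipy, OpenCV 4.12 (cv2) and the standard library are available. Lean on these libraries where they do the work, as an engineer would, in place of code of your own. Each camera call takes 0.05 s, during which the arm holds its last target. There are 200 camera calls.

## Working session

There is one attempt and no reset: what is moved stays moved. The work goes in short steps, Python scripts to look and compute and a shell command to move; the robot and the scene stay as the last step left them, time stands still between calls to the robot, and variables do not carry over. Pictures are saved under pics/ and viewed, about 8 in all and at most 12, crops included, and the job is handed in when it is done.

```bash
mkdir -p pics; ls
python3 - <<'E'
from cell import env
import cv2,numpy as np
s=env.state();print(s)
for n in("top","scene"):
    c=env.read_camera(n);cv2.imwrite(f"pics/{n}0.png",c["image"]);np.savez(f"pics/{n}0.npz",**c)
    print(n,c["fx"],c["cx"],c["cy"],c["rvec"],c["tvec"])
E
```

```text
pics
{'t': 0.0, 'joints': array([-1.26258879e+00,  4.91574830e-01,  1.55944432e+00, -3.55777415e-06,
        1.09166735e+00, -1.05616482e-01]), 'qvel': array([-0.00033707,  0.00011675,  0.00130794,  0.00163382, -0.00153436,
       -0.00254177]), 'tau': array([-2.55335493e-03, -6.12650371e+01, -2.58179641e+01,  6.92003430e-02,
        4.81995405e-02, -8.18591002e-05]), 'eef_pos': array([ 251.26059368, -572.01621503,  214.05401813]), 'tcp_rot': array([-3.14050457e+00, -1.12175798e-04,  4.13825601e-01]), 'ft_force': array([ 0.1194385 , -0.10434937,  0.37612309]), 'moment': array([-0.01852283,  0.00641562,  0.03131907]), 'opening': 1.003171399433925}
top 410.26296054494526 245.80683937377032 189.46006621173098 [ 2.14293756 -2.13416416  0.22847436] [260.94114544 615.71762575 831.76399422]
scene 416.80486396986214 251.883995959048 186.3715554182843 [ 0.55980196 -2.46594844  1.50039244] [655.02878956  80.35513976 974.42853131]
```

View pics/top0.png

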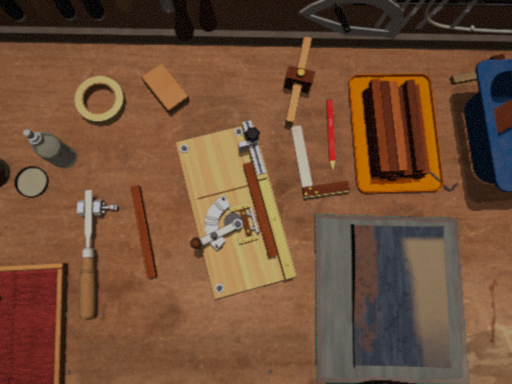

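View pics/scene0.png

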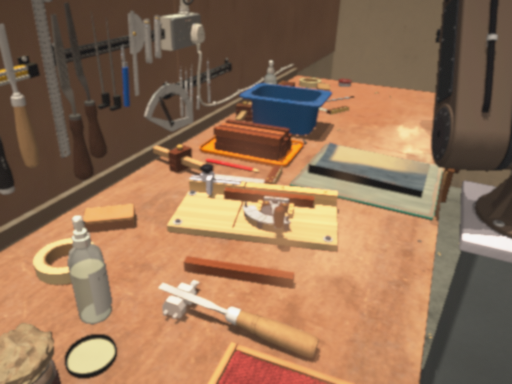

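```bash
cat > h.py <<'E'
import numpy as np,cv2
from scipy.spatial.transform import Rotation as Ro
def ray(c,u,v,z):
    R,_=cv2.Rodrigues(np.array(c["rvec"]));t=np.array(c["tvec"]).ravel()
    d=R.T@np.array([(u-c["cx"])/c["fx"],(v-c["cy"])/c["fy"],1.]);o=-R.T@t
    return o+d*(z-o[2])/d[2]
def wray(c,pos,rot,u,v,z):
    T=np.array(c["tool_from_camera"]);R=Ro.from_euler("xyz",rot).as_matrix()
    o=R@T[:3,3]+pos;d=R@T[:3,:3]@np.array([(u-c["cx"])/c["fx"],(v-c["cy"])/c["fy"],1.])
    return o+d*(z-o[2])/d[2]
def shift(pos,rot,tgt):
    return Ro.from_euler("xyz",rot).as_matrix().T@(np.array(tgt)-pos)
E
python3 - <<'E'
from h import *
c=np.load("pics/top0.npz");im=c["image"]
cv2.imwrite("pics/top0z.png",cv2.resize(im[110:310,165:315],None,fx=4,fy=4,interpolation=cv2.INTER_CUBIC)[:, :][0:800].copy()[:800] if 0 else cv2.resize(im[112:307,165:310],None,fx=3.07,fy=3.07,interpolation=cv2.INTER_CUBIC))
h=cv2.cvtColor(im,cv2.COLOR_BGR2HSV);b,g,r=[im[...,i].astype(int) for i in range(3)]
m=((r>60)&(g<r*.5)).astype(np.uint8);m[:, :240]=0;m[:,282:]=0;m[:150]=0;m[270:]=0
n,l,st,ce=cv2.connectedComponentsWithStats(m)
i=1+st[1:,4].argmax();print(st[i])
ys,xs=np.where(l==i);R=cv2.minAreaRect(np.stack([xs,ys],1).astype(np.float32));print(R)
P=np.array([ray(c,u,v,42)[:2] for u,v in cv2.boxPoints(R)]);print(P.round(1))
# jig base outline corners (bolts) rough
for n,(u,v),z in[("farL",(178,141),18),("nearL",(215,297),18),("nearR",(294,275),18),("pivot",(237,224),50),("handle",(197,243),70),("blankc",R[0],42)]:print(n,ray(c,u,v,z).round(1))
E
```

```text
[244 163  33  94 768]
((260.0592956542969, 209.34371948242188), (95.4471206665039, 8.738815307617188), 74.38900756835938)
[[672.5 269.4]
 [678.  250.8]
 [477.3 196.4]
 [472.3 214.4]]
farL [732.4 417.3  18. ]
nearL [387.3 327.9  18. ]
nearR [433.4 157.8  18. ]
pivot [540.3 282.   50. ]
handle [498.8 364.2  70. ]
blankc [573.1 232.2  42. ]
```

View pics/top0z.png

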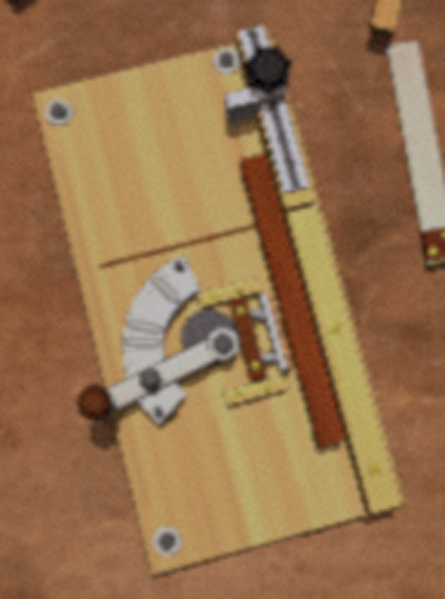

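```bash
python3 -m pendant '[[[0,0.32,-0.225,0,-1.15],[0,0.32,-0.225,0,-1.15],[0,0.32,-0.225,0,-1.15],[0,0.32,-0.225,0,-1.15],[0,0.32,-0.225,0,-1.15],[0,0.32,-0.225,0,-1.15],[0,0.32,-0.225,0,-1.15],[0,0.32,-0.225,0,-1.15]]]'
python3 - <<'E'
from h import *
from cell import env
s=env.state()
print(s["joints"],shift(s["eef_pos"],s["tcp_rot"],[490,190,260]))
E
```

```text
t: 0.9
eef_pos: [454.6, -235.3, 214.6]
tcp_rot: [-3.141, -0.0, 1.57]
ft_force: [0.4, -1.2, -0.4]
opening: 0.386
[-6.06677688e-01  3.31027171e-01  1.83201509e+00  5.96056280e-05
  9.78742500e-01 -6.06149476e-01] [425.28443534  35.1508457  -45.35510909]
```

```bash
python3 -m pendant '[[[0,0.39,0.03,-0.07,-0.265],[0,0.39,0.03,-0.07,-0.265],[0,0.39,0.03,-0.07,-0.265],[0,0.39,0.03,-0.07,-0.265],[0,0.39,0.03,-0.07,-0.265],[0,0.39,0.03,-0.07,-0.265],[0,0.39,0.03,-0.07,-0.265],[0,0.39,0.03,-0.07,-0.265]]]'
python3 - <<'E'
from h import *
from cell import env
s=env.state();c=env.read_camera("wrist");s2=env.state()
print(s2["eef_pos"],s2["tcp_rot"],s["qvel"].round(3))
print(c["tool_from_camera"].round(3),c["fx"])
np.savez("pics/w1.npz",pos=s["eef_pos"],rot=s["tcp_rot"],**c);cv2.imwrite("pics/w1.png",c["image"])
E
```

```text
t: 1.7
eef_pos: [486.2, 154.4, 285.0]
tcp_rot: [-3.142, 0.0, 1.829]
ft_force: [1.7, -0.7, -0.9]
opening: 0.005
[486.79765954 159.47012651 286.11175323] [ 3.13922837e+00 -1.62971642e-03  1.83135777e+00] [ 0.906  0.177 -0.477 -0.001  0.3    0.901]
[[-0.00000e+00 -9.60000e-01 -2.79000e-01  7.90280e+01]
 [ 1.00000e+00 -1.00000e-03  0.00000e+00 -5.57000e-01]
 [-0.00000e+00 -2.79000e-01  9.60000e-01 -1.70347e+02]
 [ 0.00000e+00  0.00000e+00  0.00000e+00  1.00000e+00]] 321.79449818083924
```

View pics/w1.png

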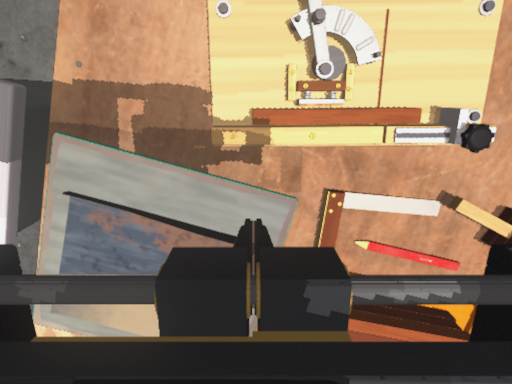

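Run:
```python
from h import *
c=np.load("pics/w1.npz");im=c["image"]
f=lambda u,v,z:wray(c,c["pos"],c["rot"],u,v,z)
b,g,r=[im[...,i].astype(int) for i in range(3)]
m=((r>60)&(g<r*.5)).astype(np.uint8);M=np.zeros_like(m);M[103:127,245:426]=m[103:127,245:426]
n,l,st,ce=cv2.connectedComponentsWithStats(M);i=1+st[1:,4].argmax();print(st[i])
ys,xs=np.where(l==i);R=cv2.minAreaRect(np.stack([xs,ys],1).astype(np.float32));print(R)
P=np.array([f(u,v,42) for u,v in cv2.boxPoints(R)])[:,:2];print(P.round(1))
for n,(u,v),z in[("fence_n",(213,127),48),("fence_f",(383,127),48),("pivot",(325,69),52),("stop near corner",(440,124),48),("stopleft",(440,109),48),("bolt nearL",(224,9),18),("bolt farL",(488,6),18)]:print(n,f(u,v,z).round(1))
cv2.imwrite("pics/w1z.png",cv2.resize(im[60:160,340:510],None,fx=4.5,fy=4.5,interpolation=cv2.INTER_CUBIC))
```

```text
Traceback (most recent call last):
ValueError: attempt to get argmax of an empty sequence
```

Run:
```python
from h import *
c=np.load("pics/w1.npz");im=c["image"]
f=lambda u,v,z:wray(c,c["pos"],c["rot"],u,v,z)
print(im[116,260:420:40],im[130,280],im[112,245])
b,g,r=[im[...,i].astype(int) for i in range(3)]
m=((r>60)&(g<r*.62)).astype(np.uint8);M=np.zeros_like(m);M[103:127,245:426]=m[103:127,245:426]
n,l,st,ce=cv2.connectedComponentsWithStats(M)
if n>1:
 i=1+st[1:,4].argmax();print(st[i])
 ys,xs=np.where(l==i);R=cv2.minAreaRect(np.stack([xs,ys],1).astype(np.float32));print(R)
 P=np.array([f(u,v,42) for u,v in cv2.boxPoints(R)])[:,:2];print(P.round(1))
for n,(u,v),z in[("fence_n",(213,127),48),("fence_f",(383,127),48),("pivot",(325,69),52),("stop near corner",(440,124),48),("stopleft",(440,109),48),("bolt nearL",(224,9),18),("bolt farL",(488,6),18)]:print(n,f(u,v,z).round(1))
cv2.imwrite("pics/w1z.png",cv2.resize(im[60:160,340:510],None,fx=4.5,fy=4.5,interpolation=cv2.INTER_CUBIC))
```

```text
[[ 64 102 183]
 [ 65 105 193]
 [ 62 102 184]
 [ 62 102 186]] [158 234 242] [168 232 242]
[ 253  108  168   16 2481]
((336.5, 115.5), (166.99996948242188, 14.999998092651367), -0.0)
[[474.6 197.1]
 [469.9 214.9]
 [671.4 268. ]
 [678.7 250.9]]
fence_n [427.4 180.1  48. ]
fence_f [632.8 234.2  48. ]
pivot [540.5 280.   52. ]
stop near corner [700.2 255.8  48. ]
stopleft [692.7 272.6  48. ]
bolt nearL [406.2 318.2  18. ]
bolt farL [715.7 403.2  18. ]
```

View pics/w1z.png

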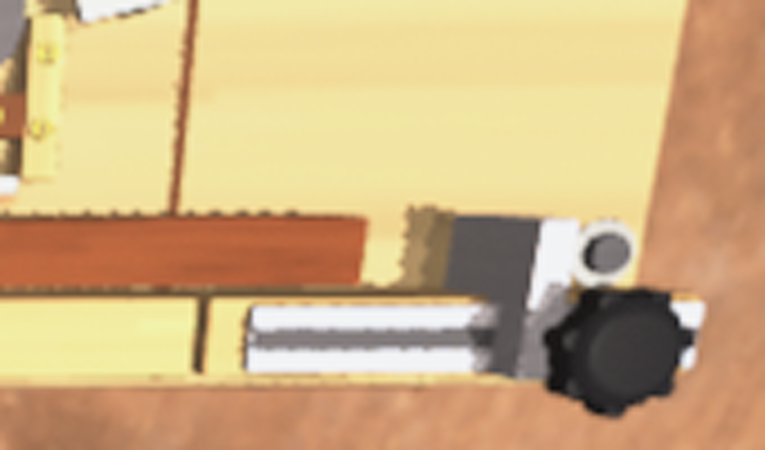

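Run:
```python
from h import *
from cell import env
c=np.load("pics/w1.npz");f=lambda u,v,z:wray(c,c["pos"],c["rot"],u,v,z)
ey=np.array([.966,.259]);ex=np.array([.259,-.966])
ne=np.array([472.3,206]);fe=(np.array([671.4,268])+[678.7,250.9])/2
for u,z in((439,20),(439,30),(458,48),(458,60)):
    p=f(u,115,z)[:2]-ne;print(u,z,"stop from near end",p@ey,"x",p@ex)
print("blank len",(fe-ne)@ey,"fence",(f(300,127,48)[:2]-ne)@ex)
s=env.state();print(s["eef_pos"],s["tcp_rot"],shift(s["eef_pos"],s["tcp_rot"],[445.5,202,90]))
```

```text
439 20 stop from near end 245.88545983634748 x 1.705562733145801
439 30 stop from near end 240.23284636446138 x 1.077652061382714
458 48 stop from near end 253.56601682326547 x 0.04440272764261572
458 60 stop from near end 246.0902951188556 x -0.7119475798807533
blank len 209.70004999999992 fence 13.890966463640162
[486.79765954 159.47012651 286.11175323] [ 3.13922837e+00 -1.62971642e-03  1.83135777e+00] [ 51.41385387 -29.41078089 196.12681656]
```

```bash
python3 -m pendant '[[[0,0.051,-0.03,0.05,0],[0,0.051,-0.03,0.1,0],[0,0.051,-0.03,0.15,0],[0,0.051,-0.03,0.196,0],[0,0.051,-0.03,0.196,0],[0,0.051,-0.03,0.196,0],[0,0.051,-0.03,0.196,0],[0,0.051,-0.03,0.196,0]]]'
python3 - <<'E'
from h import *
from cell import env
s=env.state();print(s["qvel"].round(3),shift(s["eef_pos"],s["tcp_rot"],[445.5,202,25]))
E
```

```text
t: 2.55
eef_pos: [445.3, 194.0, 89.9]
tcp_rot: [3.139, 0.0, 1.829]
ft_force: [-0.1, -1.1, 0.3]
opening: 0.003
[ 0.001 -0.009  0.002  0.    -0.002 -0.   ] [ 7.72881416  2.07785045 64.90769954]
```

```bash
python3 -m pendant '[[[0,0.0077,0.002,0,0],[0,0.0077,0.002,0.02,0],[0,0.0077,0.002,0.04,0],[0,0.0077,0.002,0.055,0],[0,0.0077,0.002,0.063,0],[0,0.0077,0.002,0.063,0],[0,0.0077,0.002,0.063,0],[0,0.0077,0.002,0.063,0]]]'
python3 - <<'E'
from h import *
from cell import env
s=env.state();c=env.read_camera("wrist")
np.savez("pics/w2.npz",pos=s["eef_pos"],rot=s["tcp_rot"],**c);cv2.imwrite("pics/w2.png",c["image"])
E
```

```text
t: 3.35
eef_pos: [444.9, 202.0, 26.4]
tcp_rot: [3.14, 0.0, 1.829]
ft_force: [1.1, 0.2, -0.2]
opening: 0.004
```

View pics/w2.png

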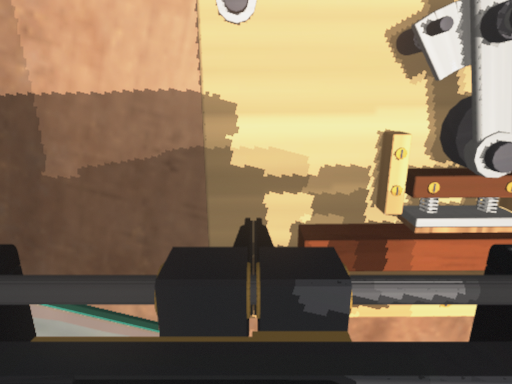

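```bash
python3 -m pendant '[[[0,0,0.008,0,0],[0,0,0.012,0,0],[0,0,0.016,0,0],[0,0,0.02,0,0],[0,0,0.024,0,0],[0,0,0.028,0,0],[0,0,0.032,0,0],[0,0,0.035,0,0]]]'; python3 -m pendant '[[[0,0,0.001,0,0],[0,0,0.002,0,0],[0,0,0.003,0,0],[0,0,0.004,0,0],[0,0,0.005,0,0],[0,0,0.006,0,0],[0,0,0.006,0,0],[0,0,0.006,0,0]]]'
```

```text
t: 4.2
eef_pos: [478.7, 210.8, 25.6]
tcp_rot: [3.142, 0.0, 1.829]
ft_force: [-1.4, -0.1, 1.0]
opening: 0.003
t: 5.0
eef_pos: [484.3, 212.3, 25.6]
tcp_rot: [3.141, 0.0, 1.829]
ft_force: [1.0, 0.4, -0.5]
opening: 0.006
```

```bash
python3 -m pendant '[[[0,0,0.0005,0,0],[0,0,0.001,0,0],[0,0,0.0015,0,0],[0,0,0.002,0,0],[0,0,0.0025,0,0],[0,0,0.003,0,0],[0,0,0.003,0,0],[0,0,0.003,0,0]]]'
python3 - <<'E'
from h import *
from cell import env
c=env.read_camera("top");im=c["image"];np.savez("pics/top1.npz",**c)
cv2.imwrite("pics/top1z.png",cv2.resize(im[112:307,165:310],None,fx=3.07,fy=3.07,interpolation=cv2.INTER_CUBIC))
E
```

```text
t: 5.8
eef_pos: [487.2, 213.0, 25.6]
tcp_rot: [3.141, 0.0, 1.829]
ft_force: [-0.5, 0.3, 0.6]
opening: 0.006
```

View pics/top1z.png

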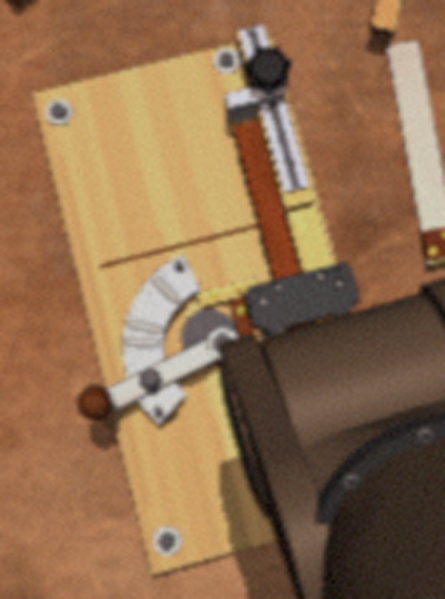

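```bash
python3 -m pendant '[[[0,0,0.0004,0,0],[0,0,0.0008,0,0],[0,0,0.0012,0,0],[0,0,0.0016,0,0],[0,0,0.002,0,0],[0,0,0.002,0,0],[0,0,0.002,0,0],[0,0,0.002,0,0]]]'
```

```text
t: 6.65
eef_pos: [489.1, 213.6, 25.6]
tcp_rot: [3.141, 0.0, 1.829]
ft_force: [-0.1, 0.1, -1.0]
opening: 0.005
```

```bash
python3 -m pendant '[[[0,0,0.0004,0,0],[0,0,0.0008,0,0],[0,0,0.0012,0,0],[0,0,0.0016,0,0],[0,0,0.002,0,0],[0,0,0.002,0,0],[0,0,0.002,0,0],[0,0,0.002,0,0]]]'
```

```text
t: 7.45
eef_pos: [491.0, 214.1, 25.6]
tcp_rot: [3.141, 0.0, 1.829]
ft_force: [0.1, 0.7, -0.1]
opening: 0.006
```

```bash
python3 -m pendant '[[[0,0,0.0002,0,0],[0,0,0.0004,0,0],[0,0,0.0006,0,0],[0,0,0.0008,0,0],[0,0,0.001,0,0],[0,0,0.0012,0,0],[0,0,0.0012,0,0],[0,0,0.0012,0,0]]]'
```

```text
t: 8.25
eef_pos: [492.1, 214.4, 25.6]
tcp_rot: [3.142, 0.0, 1.829]
ft_force: [-0.5, 0.3, 0.6]
opening: 0.009
```

```bash
python3 -m pendant '[[[0,0,0.0002,0,0],[0,0,0.0004,0,0],[0,0,0.0006,0,0],[0,0,0.0008,0,0],[0,0,0.001,0,0],[0,0,0.0012,0,0],[0,0,0.0012,0,0],[0,0,0.0012,0,0]]]'
```

```text
t: 9.05
eef_pos: [493.3, 214.7, 25.6]
tcp_rot: [3.142, 0.0, 1.829]
ft_force: [-0.4, -0.2, 0.3]
opening: 0.004
```

Run:
```python
from h import *
from cell import env
print(env.state()["ft_force"])
c=env.read_camera("top");im=c["image"];np.savez("pics/top2.npz",**c)
a=np.load("pics/top1.npz")["image"]
# colour profile along blank axis near far end
ey=np.array([.966,.259]);ex=np.array([.259,-.966]);R,_=cv2.Rodrigues(c["rvec"])
for k in range(224,256,3):
    p=np.r_[np.array([472.3,206])+k*ey-2*ex,42]
    q=R@p+c["tvec"].ravel();u,v=c["fx"]*q[0]/q[2]+c["cx"],c["fy"]*q[1]/q[2]+c["cy"]
    print(k,round(u,1),round(v,1),*[cv2.getRectSubPix(i,(1,1),(u,v)).ravel() for i in(a,im)])
```

```text
[-0.36977031 -0.15360896  0.30767723]
224 244.6 157.7 [ 31  63 137] [ 31  64 137]
227 244.2 156.4 [ 31  63 137] [ 28  60 135]
230 243.9 155.1 [ 28  61 135] [ 30  60 135]
233 243.5 153.9 [ 26  63 137] [ 33  65 140]
236 243.2 152.6 [ 34  62 122] [ 30  61 135]
239 242.8 151.3 [45 64 90] [ 24  48 110]
242 242.5 150.1 [56 62 70] [27 43 79]
245 242.2 148.8 [58 56 61] [57 59 71]
248 241.8 147.5 [59 60 64] [62 61 67]
251 241.5 146.3 [111 108 113] [112 110 114]
254 241.1 145.0 [199 193 195] [198 191 193]
```

```bash
python3 -m pendant '[[[0,0,0.0002,0,0],[0,0,0.0004,0,0],[0,0,0.0006,0,0],[0,0,0.0008,0,0],[0,0,0.001,0,0],[0,0,0.0012,0,0],[0,0,0.0012,0,0],[0,0,0.0012,0,0]]]'
```

```text
t: 9.9
eef_pos: [494.4, 214.9, 25.6]
tcp_rot: [-3.141, 0.0, 1.829]
ft_force: [0.0, -0.6, 0.5]
opening: 0.006
```

```bash
python3 -m pendant '[[[0,0,0.0002,0,0],[0,0,0.0004,0,0],[0,0,0.0006,0,0],[0,0,0.0008,0,0],[0,0,0.001,0,0],[0,0,0.001,0,0],[0,0,0.001,0,0],[0,0,0.001,0,0]]]'
```

```text
t: 10.7
eef_pos: [494.5, 215.0, 25.5]
tcp_rot: [-3.14, 0.0, 1.829]
ft_force: [-6.4, -2.2, 3.5]
opening: 0.007
```

```bash
python3 -m pendant '[[[0,0,-0.02,0,0],[0,0,-0.03,0,0],[0,0,-0.03,-0.05,0],[0,0,-0.03,-0.1,0],[0,0,-0.03,-0.11,0],[0,0,-0.03,-0.11,0],[0,0,-0.03,-0.11,0],[0,0,-0.03,-0.11,0]]]'
python3 - <<'E'
from h import *
from cell import env
c=np.load("pics/top0.npz");im=c["image"];rz=c["range_z"]
R,_=cv2.Rodrigues(c["rvec"]);t=c["tvec"].ravel()
def p3(u,v):
    z=rz[v,u];return (R.T@(np.array([(u-c["cx"])/c["fx"]*z,(v-c["cy"])/c["fy"]*z,z])-t)).round(1)
pts=np.array([p3(u,v) for v in range(232,256) for u in range(184,210)])
h=pts[(pts[:,2]>75)&(pts[:,2]<105)];print(len(h),h.min(0),h.max(0),np.median(h,0))
print("pivot",ray(c,237.6,224.4,52))
s=env.state();print(s["eef_pos"],s["joints"],shift(s["eef_pos"],s["tcp_rot"],[464,349,120]))
E
```

```text
t: 11.5
eef_pos: [465.8, 207.4, 134.1]
tcp_rot: [-3.139, 0.0, 1.829]
ft_force: [-0.5, -0.4, 0.2]
opening: 0.005
105 [487.8 356.4  81.8] [510.3 376.6  98. ] [497.7 366.2  93. ]
pivot [539.21732055 280.7704483   52.        ]
[465.83137598 207.39024969 134.06553422] [ 2.89306595e-01  4.36366130e-01  1.92555752e+00 -1.27622676e-04
  7.82144041e-01  3.14471896e-02] [137.39411353  34.38833847  13.95758994]
```

```bash
python3 -m pendant '[[[0,0.045,0.011,0,-0.1],[0,0.09,0.023,0,-0.21],[0,0.137,0.034,0,-0.21],[0,0.137,0.034,0.03,-0.21],[0,0.137,0.034,0.06,-0.21],[0,0.137,0.034,0.07,-0.21],[0,0.137,0.034,0.07,-0.21],[0,0.137,0.034,0.07,-0.21]]]'
python3 - <<'E'
from h import *
from cell import env
s=env.state();c=env.read_camera("wrist");rot=s["tcp_rot"]
cv2.imwrite("pics/w3.png",c["image"])
pv=np.array([540.,281]);a0=np.degrees(rot[2])
for ph in(112,102,92,87,82,77,72,67,62,57,52,47,42,38):
    a=np.radians(ph);q=pv+95*np.array([np.cos(a),np.sin(a)])-22*np.array([np.sin(a),-np.cos(a)])
    print(ph,q.round(1),shift(s["eef_pos"],rot,[*q,64]).round(1),np.radians(a0-ph).round(3))
E
```

```text
t: 12.3
eef_pos: [464.7, 348.6, 65.9]
tcp_rot: [-3.142, 0.0, 2.038]
ft_force: [0.4, 0.2, -0.2]
opening: 0.004
112 [484.  360.8] [ 2.2 22.8  1.9] 0.084
102 [498.7 369.3] [ 3.2 39.8  1.9] 0.258
92 [514.7 375.2] [ 1.2 56.6  1.9] 0.433
87 [523. 377.] [-0.9 64.9  1.9] 0.52
82 [531.4 378.1] [-3.7 72.9  1.9] 0.607
77 [539.9 378.5] [-7.2 80.7  1.9] 0.694
72 [548.4 378.1] [-11.4  88.1   1.9] 0.782
67 [556.9 377. ] [-16.1  95.1   1.9] 0.869
62 [565.2 375.2] [-21.5 101.7   1.9] 0.956
57 [573.3 372.7] [-27.5 107.8   1.9] 1.043
52 [581.2 369.4] [-33.9 113.4   1.9] 1.131
47 [588.7 365.5] [-40.8 118.3   1.9] 1.218
42 [595.9 360.9] [-48.1 122.7   1.9] 1.305
38 [601.3 356.8] [-54.2 125.7   1.9] 1.375
```

View pics/w3.png

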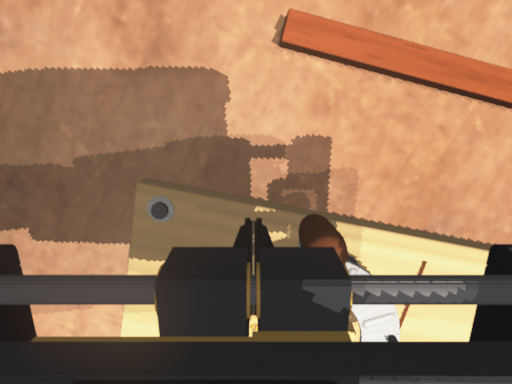

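```bash
python3 -m pendant '[[[0,0.0015,0.013,0,0.05],[0,0.0022,0.0228,0,0.084],[0,0.003,0.033,0,0.18],[0,0.003,0.042,0,0.28],[0,0.0025,0.05,0,0.36],[0,0.001,0.0566,0,0.433],[0,-0.001,0.065,0,0.52],[0,-0.0037,0.073,0,0.607]]]'
python3 - <<'E'
from h import *
from cell import env
c=env.read_camera("top");im=c["image"]
cv2.imwrite("pics/top3z.png",cv2.resize(im[112:307,165:310],None,fx=3.07,fy=3.07,interpolation=cv2.INTER_CUBIC))
s=env.state();print(s["eef_pos"],s["ft_force"],s["tcp_rot"])
E
```

```text
t: 13.15
eef_pos: [530.9, 378.4, 67.1]
tcp_rot: [-3.141, -0.0, 1.428]
ft_force: [-1.1, -0.2, -0.2]
opening: 0.004
[532.66744477 378.57373401  67.16622949] [-1.35276206 -1.44099931  0.01939364] [ 3.13989819e+00 -1.34740057e-03  1.42263957e+00]
```

View pics/top3z.png

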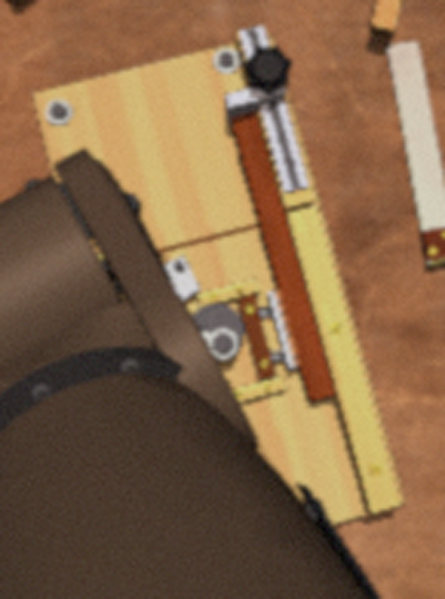

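Run:
```python
from h import *
pv=np.array([540.,281]);a0=82;P=lambda ph,d=22:pv+95*np.array([np.cos(np.radians(ph)),np.sin(np.radians(ph))])-d*np.array([np.sin(np.radians(ph)),-np.cos(np.radians(ph))])
for ph in range(78,34,-4):
    print(ph,shift(np.r_[P(82),0],[np.pi,0,np.radians(82)],[*P(ph),0]).round(1),np.radians(82-ph).round(2))
```

```text
78 [1.3 6.7 0. ] 0.07
74 [ 2.1 13.4  0. ] 0.14
70 [ 2.5 20.2  0. ] 0.21
66 [ 2.4 27.   0. ] 0.28
62 [ 1.8 33.8  0. ] 0.35
58 [ 0.7 40.5  0. ] 0.42
54 [-0.8 47.2  0. ] 0.49
50 [-2.8 53.7  0. ] 0.56
46 [-5.2 60.   0. ] 0.63
42 [-8.1 66.2  0. ] 0.7
38 [-11.4  72.2   0. ] 0.77
```

```bash
python3 -m pendant '[[[0,0.0013,0.0067,0,0.07],[0,0.0021,0.0134,0,0.14],[0,0.0025,0.0202,0,0.21],[0,0.0024,0.027,0,0.28],[0,0.0018,0.0338,0,0.35],[0,0.0007,0.0405,0,0.42],[0,-0.0008,0.0472,0,0.49],[0,-0.0028,0.0537,0,0.56]]]'
python3 - <<'E'
from h import *
P=lambda ph,d=22:95*np.array([np.cos(np.radians(ph)),np.sin(np.radians(ph))])-d*np.array([np.sin(np.radians(ph)),-np.cos(np.radians(ph))])
for ph in range(48,32,-2):
    print(ph,shift(np.r_[P(50),0],[np.pi,0,np.radians(50)],[*P(ph),0]).round(1),np.radians(50-ph).round(2))
E
```

```text
t: 14.0
eef_pos: [584.5, 368.3, 67.1]
tcp_rot: [3.141, -0.002, 0.87]
ft_force: [-1.2, 1.4, -0.0]
opening: 0.002
48 [0.7 3.3 0. ] 0.03
46 [1.3 6.7 0. ] 0.07
44 [ 1.8 10.1  0. ] 0.1
42 [ 2.1 13.4  0. ] 0.14
40 [ 2.4 16.8  0. ] 0.17
38 [ 2.5 20.2  0. ] 0.21
36 [ 2.5 23.6  0. ] 0.24
34 [ 2.4 27.   0. ] 0.28
```

```bash
python3 -m pendant '[[[0,0.0007,0.0033,0,0.03],[0,0.0013,0.0067,0,0.07],[0,0.0016,0.0084,0,0.09],[0,0.0018,0.0101,0,0.1],[0,0.002,0.0118,0,0.12],[0,0.0021,0.0134,0,0.14],[0,0.0021,0.0134,0,0.14],[0,0.0021,0.0134,0,0.14]]]'
```

```text
t: 14.8
eef_pos: [595.6, 361.0, 66.0]
tcp_rot: [3.141, -0.0, 0.733]
ft_force: [-0.3, 1.0, 0.5]
opening: 0.002
```

```bash
python3 -m pendant '[[[0,0,0.0007,0,0.01],[0,0,0.0014,0,0.02],[0,0.0005,0.0021,0,0.03],[0,0.0005,0.0028,0,0.04],[0,0.0006,0.0034,0,0.04],[0,0.0006,0.0034,0,0.04],[0,0.0006,0.0034,0,0.04],[0,0.0006,0.0034,0,0.04]]]'
python3 - <<'E'
from h import *
from cell import env
c=env.read_camera("scene");im=c["image"];np.savez("pics/scene4.npz",**c)
cv2.imwrite("pics/scene4z.png",cv2.resize(im[150:260,160:350],None,fx=4,fy=4,interpolation=cv2.INTER_CUBIC))
E
```

```text
t: 15.6
eef_pos: [598.2, 358.8, 65.4]
tcp_rot: [3.141, 0.0, 0.692]
ft_force: [-0.6, -0.1, 0.4]
opening: 0.005
```

View pics/scene4z.png

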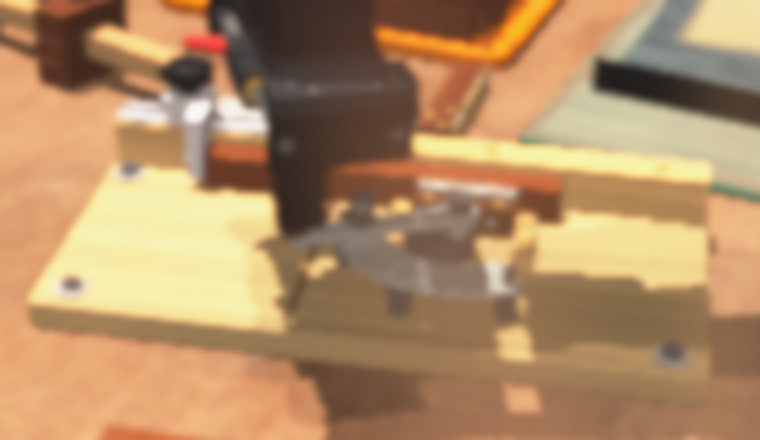

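```bash
python3 -m pendant '[[[0,0,0.001,0,0.01],[0,0.0002,0.0015,0,0.02],[0,0.0003,0.002,0,0.03],[0,0.0004,0.0025,0,0.03],[0,0.0005,0.003,0,0.035],[0,0.0005,0.003,0,0.035],[0,0.0005,0.003,0,0.035],[0,0.0005,0.003,0,0.035]]]'
```

```text
t: 16.45
eef_pos: [600.3, 357.2, 65.5]
tcp_rot: [-3.141, 0.0, 0.657]
ft_force: [-2.3, 4.2, -1.3]
opening: 0.004
```

```bash
python3 -m pendant '[[[0,0,0.0005,0,0],[0,0,0.001,0,0],[0,0,0.0015,0,0],[0,0,0.0015,0,0],[0,0,0.0015,0,0],[0,0,0.0015,0,0],[0,0,0.0015,0,0],[0,0,0.0015,0,0]]]'
```

```text
t: 17.25
eef_pos: [600.3, 357.0, 65.4]
tcp_rot: [-3.14, 0.001, 0.657]
ft_force: [-6.7, 10.6, -0.7]
opening: 0.004
```

```bash
python3 -m pendant '[[[0,0,-0.02,0,0],[0,0,-0.035,0,0],[0,0,-0.035,-0.05,0],[0,0,-0.035,-0.1,0],[0,-0.03,-0.06,-0.12,0],[0,-0.06,-0.1,-0.12,0],[0,-0.08,-0.14,-0.12,0],[0,-0.1,-0.18,-0.12,0]]]'; python3 -m pendant '[[[0,0,-0.05,0,0],[0,0,-0.08,0,0],[0,0,-0.08,0,0],[0,0,-0.08,0,0],[0,0,-0.08,0,0],[0,0,-0.08,0,0],[0,0,-0.08,0,0],[0,0,-0.08,0,0]]]';python3 - <<'E'
from h import *
from cell import env
c=env.read_camera("top");im=c["image"];np.savez("pics/top5.npz",**c)
cv2.imwrite("pics/top5z.png",cv2.resize(im[90:310,120:360],None,fx=2.7,fy=2.7,interpolation=cv2.INTER_CUBIC))
E
```

```text
t: 18.05
eef_pos: [410.3, 438.0, 186.2]
tcp_rot: [3.141, -0.001, 0.657]
ft_force: [0.4, 1.0, 0.1]
opening: 0.005
t: 18.85
eef_pos: [364.1, 500.2, 185.6]
tcp_rot: [3.141, 0.0, 0.656]
ft_force: [-0.5, -0.7, 0.2]
opening: 0.005
```

View pics/top5z.png

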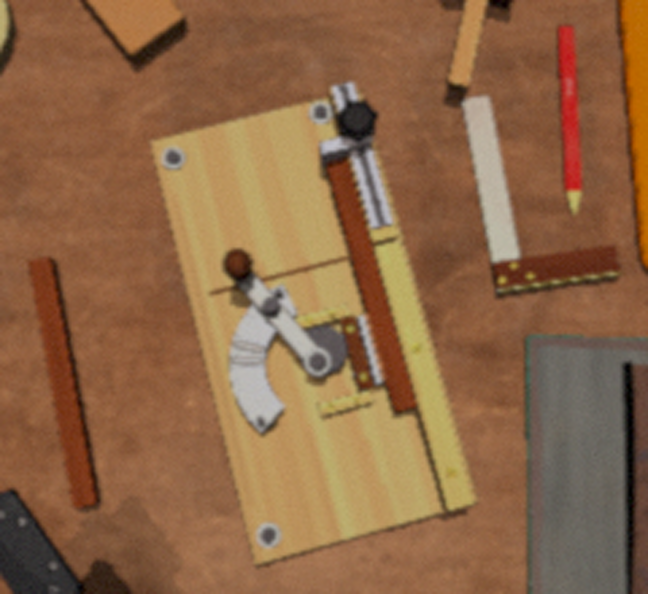

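Run:
```python
from h import *
A=[np.load(f"pics/top{i}.npz") for i in(0,2,5)];c=A[0]
ey=np.array([.966,.259]);ex=np.array([.259,-.966]);R,_=cv2.Rodrigues(c["rvec"])
for k in range(232,258,2):
    r=[]
    for xo in(-5,0,5):
        q=R@np.r_[np.array([472.3,206])+k*ey+xo*ex,42]+c["tvec"].ravel();u,v=c["fx"]*q[0]/q[2]+c["cx"],c["fy"]*q[1]/q[2]+c["cy"]
        r.append([int(cv2.getRectSubPix(a["image"],(1,1),(u,v))[0,0,2]) for a in A])
    print(k,r)
for a in A:   # knob centroid
    im=a["image"][120:150,238:268];m=im.max(2)<60;ys,xs=np.where(m);print(m.sum(),xs.mean()+238,ys.mean()+120)
im=A[2]["image"];cv2.imwrite("pics/top5s.png",cv2.resize(np.hstack([A[0]["image"][120:175,225:275],im[120:175,225:275]]),None,fx=8,fy=8,interpolation=cv2.INTER_CUBIC))
```

```text
232 [[108, 126, 108], [114, 137, 123], [118, 131, 117]]
234 [[98, 131, 108], [109, 139, 124], [107, 132, 120]]
236 [[87, 133, 112], [98, 136, 125], [95, 132, 120]]
238 [[80, 118, 106], [86, 125, 115], [81, 126, 116]]
240 [[71, 90, 80], [74, 102, 92], [73, 101, 88]]
242 [[60, 75, 64], [60, 79, 71], [63, 78, 67]]
244 [[56, 69, 59], [58, 67, 63], [57, 66, 54]]
246 [[56, 66, 58], [53, 64, 56], [57, 65, 54]]
248 [[58, 66, 58], [55, 62, 58], [60, 71, 63]]
250 [[80, 91, 82], [80, 89, 82], [82, 93, 81]]
252 [[133, 151, 136], [125, 142, 128], [138, 153, 140]]
254 [[163, 184, 164], [170, 196, 178], [172, 193, 174]]
256 [[170, 192, 173], [185, 210, 190], [183, 207, 188]]
184 250.66847826086956 136.33152173913044
150 251.58666666666667 134.66
176 250.8806818181818 136.0
```

View pics/top5s.png

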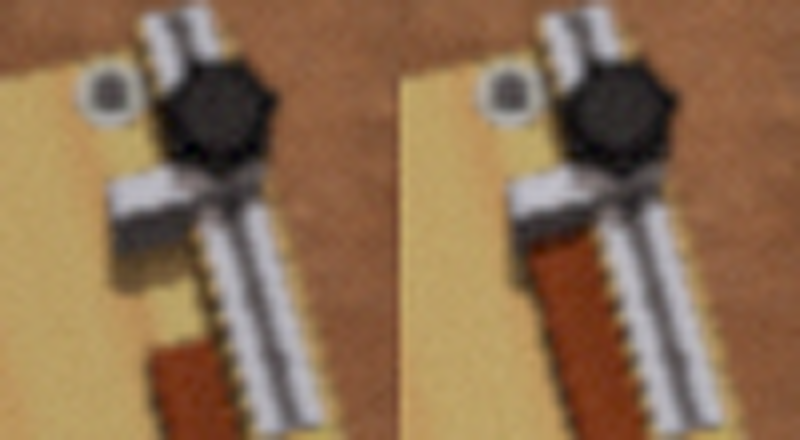

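Run:
```python
from h import *
a=cv2.imread("pics/top3z.png");b=cv2.resize(np.load("pics/top5.npz")["image"][112:307,165:310],None,fx=3.07,fy=3.07,interpolation=cv2.INTER_CUBIC)
d=np.array([.259,.966]) # image dir toward near end
for o in(-15,-8,0,8):
    for n,i in(("pre",a),("post",b)):
        pr=[]
        for k in np.arange(-30,30,1.):
            p=np.array([320,400])+k*d+o*np.array([.966,-.259]);pr.append(cv2.getRectSubPix(i,(1,1),tuple(map(float,p)))[0,0,1])
        pr=np.array(pr,float);lo,hi=pr[:15].mean(),pr[-15:].mean();th=(lo+hi)/2
        j=np.where((pr[:-1]<th)&(pr[1:]>=th))[0]
        print(o,n,round(lo),round(hi),[round(x-30+(th-pr[x])/(pr[x+1]-pr[x]),2) for x in j])
```

```text
-15 pre 146 181 [np.float64(-0.28), np.float64(2.39)]
-15 post 140 161 [np.float64(-4.27), np.float64(4.3)]
-8 pre 52 185 [np.float64(4.3)]
-8 post 46 165 [np.float64(4.09)]
0 pre 62 179 [np.float64(3.87)]
0 post 53 158 [np.float64(3.74)]
8 pre 66 166 [np.float64(5.41)]
8 post 56 146 [np.float64(5.37)]
```

```bash
python3 -c "
from cell import env
print(env.job_done(), env.state()['t'])"
```

```text
the job is handed in; nothing more can be done
the job is handed in; nothing more can be done
```

The blank is pushed up against the length stop and the clamp lever is on its second stop. I handed the job in after about 19 s of robot time with the arm clear of everything; it gives no verdict.

- **Blank:** I pushed its near end along the fence with the closed fingertips, slowing to 1 mm steps. The push ended when the force rose to about 7 N and the finger stalled, well below the 45 N at which the stop slips.
- **Lever:** I pushed the handle round its arc past the first notch. It ended against a hard stop: the force reached 12.5 N with no motion, and no ridge takes more than 8 N.
- **Last checks from the top camera:**
  - The lever direction was about 39° in the world frame, against 40° expected when locked.
  - The jaw looked to be against the blank.
  - The blank's near end moved less than 0.2 mm between just before the locking push and after it.
  - The stop's edge was where it started.
  - In the picture, the spare blank, pencil and try square lay where they had been; I did not measure them.
- **Unsure:** The image at the blank's far end only settles contact with the stop to about 1 mm, so that rests on the force reading and the unmoved near end. I did not measure how closely the blank sits against the fence or how hard the jaw presses. The knob's measured centre differed by up to 2 pixels between pictures. I put that down to lighting in the dark mask, since the stop's edge had not moved.

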